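Run the sample carriage up to the scanner and stop it on the mark

ROBOT

A 6-joint arm with a two-finger parallel gripper is mounted at the origin on the work surface. World frame = base frame: x ahead of the robot, y to its left, z up, the work surface at z = 0. Lengths are in m, angles in rad, forces in N, time in s.
With the tool pointing down it reaches from about 0.375 to 0.975 m from the base axis. Payload 3.8 kg.
Tool frame: the origin (TCP) lies at the very end of the fingers, on their centre line; the grasp point (between the pads) lies 19 mm behind it; z points along the fingers, y is the line along which they close (so a half turn about z gives the same grasp; the last joint's range is limited). The gripper opens to 85 mm and grips with 20 to 120 N. Pads are 22 mm wide; open, the fingers measure 114 mm over their backs; the gripper's body (76 mm by 85 mm) begins 54 mm behind the grasp point. The pads swing forward as they close: fully open they stand 13 mm farther back than shut.
Start: joints at [1.182, 0.264, 1.604, -0, 1.274, -0.037], TCP at [0.233, 0.634, 0.231] pointing down, gripper open.
Joint ranges: [-2.63, 2.63], [-0.94, 2.18], [0.31, 2.57], [-1.31, 4.45], [0, 2.66], [-2.55, 2.55]. Speed limits (rad/s): [2.57, 2.57, 3.14, 3.14, 3.14, 3.14].

INTERFACE

Orientations are given as a rotation vector (axis times angle).
In Python, from workcell import bot, vision gives the robot as it stands. The module is installed in compiled form; this text tells all that it offers.
- The arm moves only by the tool play_rows, never from a script. Its argument "moves" is a list that holds one entry, the list of rows, each a list of 7 numbers: the turn, a rotation vector about the tool's x, y, z as a fraction of full scale, then the shift along the tool's x, y, z as a fraction of full scale, then the finger opening in mm, from 0 to 85.4. In form: [[[ax, ay, az, x, y, z, jaw], ...]]. A call has 1 to 5 rows; each row shifts and turns the commanded pose from where the row before left it, along the tool's axes as they then stand; what a row does not reach is not made up. Full scale, the value 1, is 0.1 m for a shift and 0.5 rad for a turn. A row lasts 1/12 s, in which the tool goes at most 41.7 mm and 7.16 degrees, less where a joint would pass 70% of its speed; a pose out of reach is approached as far as the arm can. A call with a number of a shift or a turn outside -1 to 1 is refused whole. A call with a gripper value outside its range is refused whole. The fingers move at their own pace and stop on an object; "newtons" is the grip in N (left out, the last holds). Time passes only in rows, so rows that do not move let the fingers close. It gives the time, the measured TCP pose, the force, the opening and the grip force at its end, in the units of the state.
- bot.read_state(): the state, without advancing time (a new reading comes with each control period).
- vision.read_camera(name): name is "side" or "top"; returns a dict with "image" (420x560x3 uint8, red, green, blue), "depth" (420x560 float32, m along the optical axis (not along the pixel's ray), 0 where there is no reading), "K" (3x3 intrinsics, pixels), "R" (3x3) and "t" (3): a world point X has camera coordinates R X + t. Camera axes: x right, y down, z forward; pixel columns grow to the right and rows downward; lengths in m; the calibration is good to about 2 mm. A picture is of the moment at which its call begins.
- bot.finish_job(): hands the job in; it is judged then, once.
The state is a dict: "time": time; "q": joint angles; "joint_vel": joint speeds; "joint_torque": joint torques, N m; "tool_pos": TCP position; "tcp_rot": TCP orientation; "wrist_force": force on the tool from outside, world axes, zero at the start; "torque": the same for the moment, N m; "width": opening from 0.0 (shut) to 1.0 (fully open); "grip_force": force on a finger pad.
Only numpy, scipy, OpenCV 4.12 (cv2) and the standard library are available. Lean on these libraries where they do the work, as an engineer would, in place of code of your own. Each camera call takes 0.05 s, during which the arm holds its last target. There are 200 camera calls.

TASK

Push the loaded sample carriage along its rails to the scanner and brake it so that it comes to rest with its white pointer on the scanner's red mark; it rolls almost without friction and must never touch the red end stop. Push and brake it gently, only on the black sprung rubber buffers at its two ends and never by the rack or the tubes, then let it stand there still for a few seconds while it is scanned, with your hand clear of it, and leave the things around it alone.

Things in the scene. Friction and masses are not known exactly. Their poses are not given: they have to be found in the camera images.
- bed: fixed bed of a manual-feed rack scanner: cream plate 150 (x) x 720 (y) x 12 mm, two steel rails along its y axis (tops 24 mm up). Origin: centre of its underside, on the table. The carriage travels along this frame's +y to the scanner. A red end stop with rubber bumpers, 46 mm high, stands across the +y end, a dark one at the -y end; both lower than the sprung buffers
- shuttle (a joint): travel of the carriage along the bed's +y, in m: 0 at the dark stop, 0.45 touching the red stop's bumpers; its centre lies at y = -0.225 + value in the bed's frame. Moving mass 3.0 kg nominal (2.1 to 4.2 kg with the load), ball bearings: drag about 0.003 N plus 0.20 N per m/s, so it coasts with a time constant of about 15 s. At rest at the start; nothing locks it
- pointer (a point): tip of the white pointer on the carriage's +x side, 86 mm beside the carriage's centre line, level with the carriage's centre in y, 41 mm above the table
- mark (a point): tip of the red mark on the scanner's foot, 41 mm above the table, beside the rails; the carriage is in the reading position when the pointer has the same y as this point in the bed's frame
- scanner: scanner, fixed: grey foot with the red mark and, 58 mm further along the bed's +y, a post with a cream head, beside the rails on the bed's +x side, 84 x 115 mm and 190 mm high; origin under the foot, 19 mm in +x of the mark's tip
- carton: loose reagent carton, white and teal, 65 x 100 x 55 mm, origin under its centre; leave alone
- reagent: loose amber jar, 42 mm diameter, 75 mm high, origin under its centre; leave alone
- tipbox: loose open blue box, 80 x 110 x 45 mm, origin under its centre; leave alone
- tubes (a point): white rack with 20 capped blood tubes clipped on the carriage, 118 (x) x 146 (y) mm; this point is the centre of its underside, on the carriage's centre, 42 mm above the table; rack and tube caps end 80 mm above this point, 122 mm above the table. Not to be touched
- buffer_start: sprung buffer on the carriage's -y end: black round rubber nose (roll of 44 mm diameter, 96 mm long in x) on a block that slides into the rack; origin at the tip of the nose, 110 mm from the carriage's centre when extended, 88 mm above the table; points to -y of the bed. Spring about 60 N/m, little damping (0.8 N per m/s), no preload, travel 25 mm: it throws the carriage back if simply blocked
- buffer_front: the same buffer on the +y end, to brake with: origin at the tip of its nose, 110 mm from the carriage's centre when extended, 88 mm above the table; points to +y of the bed. With the spring (60 N/m) the carriage swings at about 4.5 rad/s. A buffer pressed home or hit harder than about 6 N jolts the samples
There are look-alikes about, which are no part of the job. Of the things that look like the scanner, take the one that is farthest to the robot's left at the start.

How it is judged:
On the way:
1. the carriage stands still with its pointer on the mark (within 12 mm, slower than 6 mm/s) for 3 s, nothing touching it (y of pointer in the frame of mark between -0.012 and 0.012 m and velocity of joint shuttle between -0.006 and 0.006 m/s and contact force between the fingers and buffer_start below 0.2 N and contact force between the fingers and buffer_front below 0.2 N), for 3 s.
At the end, for the whole second after the job is handed in: The carriage has stood still on the mark for 3 s untouched, and at the end it stands there still: pointer within 12 mm of the mark along the rails, speed under 6 mm/s, the hand clear of it (y of pointer in the frame of mark between -0.012 and 0.012 m and velocity of joint shuttle between -0.006 and 0.006 m/s).
It fails at once if the carriage touches the red end stop (value of joint shuttle above 0.448 m).
It fails at once if the carriage is jolted: more than 6 N on a buffer (contact force between any of the arm, the fingers and buffer_start above 6 N or contact force between any of the arm, the fingers and buffer_front above 6 N).
It fails at once if the rack, its tubes or the deck of the carriage is touched (contact force between any of the arm, the fingers and shuttle_c0 above 1 N or contact force between any of the arm, the fingers and shuttle_c1 above 1 N).
It fails at once if a thing standing around is disturbed (distance of any of carton, reagent, tipbox from where it was at the start of the episode above 0.02 m).
It also fails if it takes over 48 s, if anything falls off the work surface, if the arm or the gripper's body presses on something with over 40 N, if the wrist force passes 120 N, or if a joint passes its speed limit or range.

## Working session

There is one attempt and no reset: what is moved stays moved. The work goes in short steps, Python scripts to look and compute and a tool call to move; the robot and the scene stay as the last step left them, time stands still between calls to the robot, and variables do not carry over. Pictures are saved under pics/ and viewed, at most 10 in all, crops included, and the job is handed in when it is done.

Besides the shell and the picture viewer there is one more tool, called by a JSON object that holds its "api" and its "payload". play_rows: Moves the arm, as the interface text tells. Its arguments: {"type":"object","properties":{"moves":{"type":"array","items":{"type":"array","items":{"type":"array","items":{"type":"number"}}}},"newtons":{"type":"number"}},"required":["moves"]}

```bash
mkdir -p pics
cat > h.py <<'E'
import numpy as np, cv2
from workcell import bot, vision
def cam(n,save=None):
    c=vision.read_camera(n)
    if save: cv2.imwrite('pics/'+save,c['image'][:,:,::-1])
    return c
def px(c,u,v,d=None):
    if d is None:
        p=c['depth'][int(v)-1:int(v)+2,int(u)-1:int(u)+2]; d=np.median(p)
    return c['R'].T@(np.linalg.inv(c['K'])@np.array([u,v,1])*d-c['t'])
def onz(c,u,v,z):
    o=-c['R'].T@c['t']; r=c['R'].T@np.linalg.inv(c['K'])@np.array([u,v,1]); return o+r*(z-o[2])/r[2]
E
python3 - <<'E'
from h import *
import pickle
d={n:cam(n,n+'0.png') for n in('top','side')}
pickle.dump(d,open('c0.pkl','wb'))
s=bot.read_state();print({k:np.round(v,3) for k,v in s.items()})
for n in d: print(n,-d[n]['R'].T@d[n]['t'],d[n]['K'][0,0])
E
```

```text
{'time': np.float64(0.1), 'q': array([ 1.182,  0.265,  1.605,  0.   ,  1.274, -0.037]), 'joint_vel': array([ 0.   , -0.001, -0.004, -0.   ,  0.   , -0.002]), 'joint_torque': array([ 0.0000e+00, -5.1670e+01, -3.6859e+01, -0.0000e+00,  6.0000e-03,
       -0.0000e+00]), 'tool_pos': array([0.232, 0.633, 0.23 ]), 'tcp_rot': array([-5.500e-01, -3.093e+00,  3.000e-03]), 'wrist_force': array([-0.441,  0.227, -0.089]), 'torque': array([ 0.006, -0.042, -0.035]), 'grip_force': np.float64(0.0), 'width': np.float64(0.999)}
top [0.37189477 0.0182398  1.18912817] 446.4641296358551
side [-0.01663272 -0.5262477   1.0215715 ] 544.8667932774579
```

View pics/top0.png

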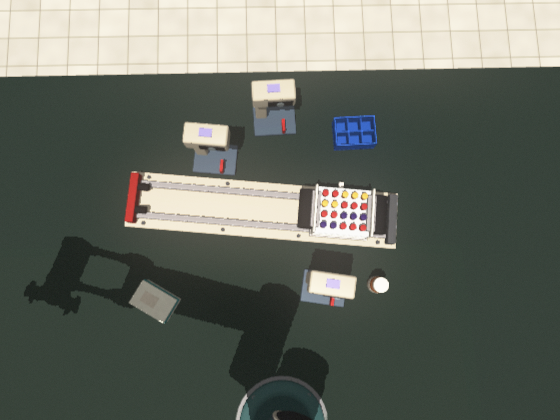

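View pics/side0.png

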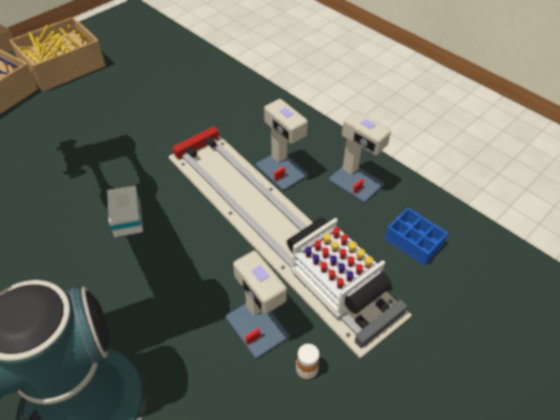

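Run:
```python
from h import *
import pickle
d=pickle.load(open('c0.pkl','rb'))
t=d['top']['image'][:,:,::-1]; s=d['side']['image'][:,:,::-1]
f=lambda im,x,y,w,h,k:cv2.resize(im[y:y+h,x:x+w],None,fx=k,fy=k,interpolation=cv2.INTER_CUBIC)
cv2.imwrite('pics/cropA.png',np.vstack([np.hstack([f(t,180,115,65,50,6),f(t,310,170,65,50,6)]),np.hstack([f(s,250,90,65,50,6),f(s,255,150,65,50,6)])]))
cv2.imwrite('pics/cropT.png',f(t,120,165,290,90,2.7))
```

```text
(no output)
```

View pics/cropA.png

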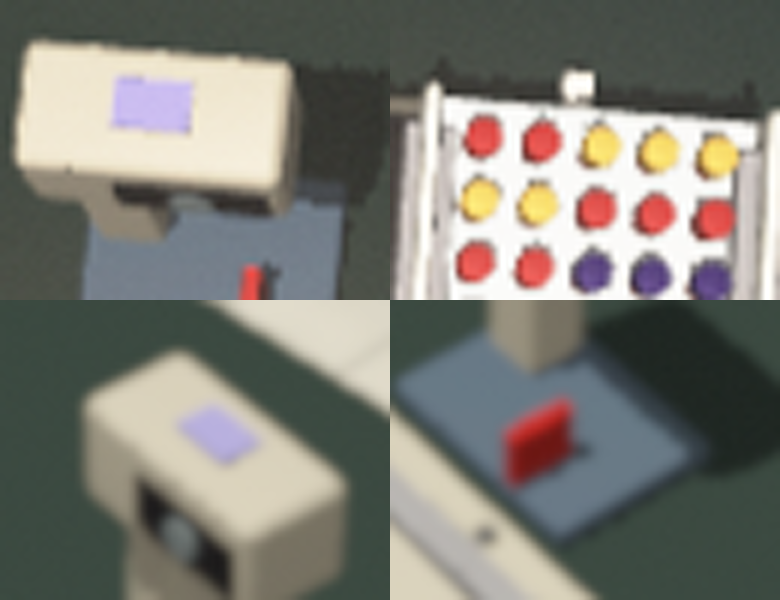

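View pics/cropT.png

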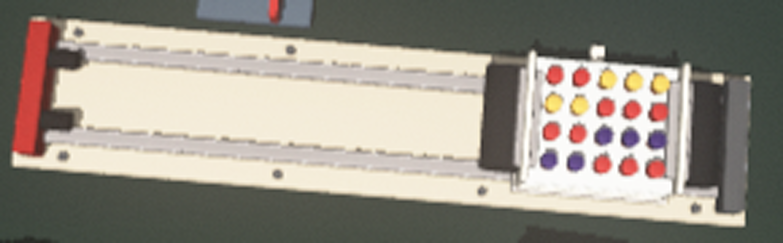

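Run:
```python
from h import *
import pickle
from scipy.spatial.transform import Rotation as Ro
d=pickle.load(open('c0.pkl','rb')); c=d['top']; s=d['side']
P=lambda X,Y:onz(c,120+(X+.5)/2.7-.5,165+(Y+.5)/2.7-.5,.012)
for p in [(30,17),(12,165),(745,225),(750,75)]: print('plate',P(*p).round(4))
I=c['image'].astype(int)
m=(I[...,0]>120)&(I[...,1]<80)
n,l,st,ce=cv2.connectedComponentsWithStats(m.astype(np.uint8))
for i in range(1,n):
    if st[i,4]>12: print('top red',st[i],ce[i].round(1), px(c,*ce[i]).round(3), onz(c,*ce[i],.041).round(4))
print('pointer',onz(c,340.8,183.3,.041).round(4),px(c,341,183).round(3))
print(I[155:176,217:228,0]); print(I[180:190,335:347,2])
# side: mark tip ends
for X,Y in [(510,432),(570,400)]:
    print('side mark',onz(s,255+(X-390)/6,150+(Y-300)/6,.041).round(4))
r=bot.read_state()['tcp_rot'];print(Ro.from_rotvec(r).as_matrix().round(3))
for n,u,v in [('carton',154,301),('jar',379,285),('tip',355,133)]: print(n,px(c,u,v).round(3))
```

```text
plate [0.6575 0.3865 0.012 ]
plate [0.5101 0.4012 0.012 ]
plate [ 0.4322 -0.3133  0.012 ]
plate [ 0.5812 -0.3282  0.012 ]
top red [282 119   4  13  36] [283.1 125.1] [ 0.766 -0.024  0.041] [ 0.7663 -0.0245  0.041 ]
top red [124 173  15  50 414] [131.2 197. ] [0.58  0.373 0.047] [0.5813 0.375  0.041 ]
pointer [ 0.6042 -0.1716  0.041 ] [ 0.605 -0.172  0.042]
[[116 115 116 115 116 116 116 116 115 117 116]
 [116 115 117 115 116 115 116 117 116 115 116]
 [116 117 117 117 117 115 118 118 117 116 119]
 [116 118 117 117 117 116 114 104 117 117 117]
 [118 117 118 142 192 181 120  81  99 106 118]
 [119 118 119 158 230 221 144  79  75  89 118]
 [119 118 122 160 225 216 147  80  82 104 117]
 [119 116 128 172 225 214 118  84  88 120 118]
 [120 117 135 189 226 212 100  87  89 119 119]
 [118 119 140 204 226 218  97  86  88 120 118]
 [119 118 153 224 229 222  91  84  90 121 120]
 [119 121 159 232 228 220  90  84  90 119 120]
 [118 121 157 231 229 221  93  81  90 120 122]
 [120 121 160 233 227 207  94  87 107 123 122]
 [121 124 161 231 222 172  93  94 121 123 123]
 [123 124 154 218 210 150  94  91 12
[... 277 characters left out ...]
 68  70  71  71  73]
 [ 71  73  74  77  98 110  79  80  83  75  74  73]
 [ 73  75  72  96 169 219 207 208 188  72  72  74]
 [ 65  65  65 116 221 246 247 247 236  65  71  71]
 [ 55  57  54 127 234 247 247 247 235  59  65  66]
 [ 56  58  57 108 214 243 221 221 197  56  56  57]
 [ 57  58  55  83 159 209 143 138 109  56  54  58]
 [161 155 119 128 154 160 161 153 110  56  55  55]
 [203 235 222 224 226 227 227 224 212 196 160 160]
 [169 225 230 248 248 248 248 248 244 219 202 235]]
side mark [0.6467 0.1411 0.041 ]
side mark [0.6775 0.1365 0.041 ]
[[-0.939  0.345 -0.001]
 [ 0.345  0.939 -0.002]
 [ 0.    -0.002 -1.   ]]
carton [0.315 0.309 0.057]
jar [ 0.339 -0.248  0.075]
tip [ 0.744 -0.219  0.028]
```

```bash
cat >> h.py <<'E'
C=np.array([.54525,.03655]);a=.1065;U=np.array([np.sin(a),np.cos(a)]);E=np.array([np.cos(a),-np.sin(a)])
def bed(p): r=np.asarray(p)[:2]-C; return np.array([r@E,r@U]).round(4)
def world(x,y): return (C+x*E+y*U).round(4)
E
python3 - <<'E'
from h import *
import pickle
d=pickle.load(open('c0.pkl','rb')); c=d['top']; s=d['side']
for u,v in [(220.5,164),(220.3,169),(220.1,171)]: print('mark',bed(onz(c,u,v,.041)))
for u,v in [(220,165),(220,168),(221,169),(221,171)]: print('depthmark',px(c,u,v,c['depth'][v,u]).round(3),bed(px(c,u,v,c['depth'][v,u])))
print('ptr',bed(onz(c,341.3,182,.041)),bed(onz(c,341.2,184,.041)))
for X,Y in [(505,433),(521,437),(570,400)]: print('side',bed(onz(s,255+(X-390)/6,150+(Y-300)/6,.041)))
I=s['image'];print(I[165:184,272:290,0])
print('noses', bed(onz(c,299.5,208,.09)), bed(onz(c,384,214,.09)))
for u in (299,300,301,303,306,310): print(u,px(c,u,208,c['depth'][208,u]).round(3),bed(px(c,u,208,c['depth'][208,u])))
p=world(0,-.42);print('start pos',p,world(0,.3))
E
```

```text
mark [0.1064 0.1187]
mark [0.0929 0.1179]
mark [0.0875 0.1179]
depthmark [0.66  0.144 0.043] [0.1031 0.1195]
depthmark [0.653 0.145 0.043] [0.0952 0.1188]
depthmark [0.65  0.142 0.041] [0.0931 0.1161]
depthmark [0.645 0.142 0.038] [0.0884 0.1159]
ptr [ 0.0843 -0.2018] [ 0.0789 -0.2019]
side [0.0877 0.1156]
side [0.0915 0.1097]
side [0.1209 0.1135]
[[103 104 104 104 104 104 104 104 105 108 114 119 116 109 105 104 104 103]
 [104 103 103 104 103 104 106 109 116 127 142 150 142 123 109 105 103 103]
 [104 104 104 104 105 108 117 130 145 160 173 176 165 139 114 105 104 104]
 [104 105 104 106 114 128 146 163 177 186 188 182 166 139 115 105 104 104]
 [105 105 109 118 138 160 178 189 194 191 182 165 144 124 110 105 103 104]
 [106 111 125 145 167 185 193 195 188 176 158 136 119 110 105 104 104 104]
 [109 123 148 172 185 191 188 179 164 145 128 116 109 107 105 104 104 104]
 [110 129 160 181 185 178 164 147 131 119 112 109 107 105 102 102 103 104]
 [110 124 151 168 165 149 131 120 112 109 108 108 104  98  93  92  97 102]
 [109 119 136 144 137 122 113 110 109 108 108 106 100  89  78  77  88  99]

[... 331 characters left out ...]
92  90  88  89  95 102 105 106 106 106 106]
 [ 75  91 109 115 108  96  91  91  95  98 101 103 105 106 106 106 106 106]
 [ 68  77  92 100  98  94  96 100 103 105 105 105 106 106 106 106 106 106]
 [ 71  68  75  83  90  96 101 104 106 106 106 106 105 106 106 106 106 106]
 [ 96  73  66  72  82  93 100 105 106 105 106 106 106 106 106 106 105 103]]
noses [-0.0011 -0.0945] [ 0.0009 -0.306 ]
299 [ 0.533 -0.056  0.096] [-0.0022 -0.0929]
300 [ 0.532 -0.058  0.102] [-0.0029 -0.0951]
301 [ 0.532 -0.06   0.104] [-0.003  -0.0974]
303 [ 0.531 -0.065  0.107] [-0.0031 -0.1022]
306 [ 0.531 -0.072  0.112] [-0.0031 -0.1092]
310 [ 0.531 -0.082  0.109] [-0.002  -0.1192]
start pos [ 0.5006 -0.3811] [0.5771 0.3349]
```

{"api": "play_rows", "payload": {"moves": [[[0,0,-0.245,0,0,0,0],[0,0,-0.246,0,0,0,0],[0,0,0,-0.275,-0.3,0,0],[0,0,0,-0.275,-0.3,0,0],[0,0,0,-0.275,-0.3,0,0]]]}}

```text
time: 0.52
tool_pos: [0.305, 0.5343, 0.2303]
tcp_rot: [-0.163, -3.137, 0.002]
wrist_force: [0.8, -0.1, -0.2]
width: 0.302
grip_force: 0.0
```

{"api": "play_rows", "payload": {"moves": [[[0,0,0,-0.275,-0.3,0,0],[0,0,0,-0.275,-0.3,0,0],[0,0,0,-0.275,-0.3,0,0],[0,0,0,-0.275,-0.3,0,0],[0,0,0,-0.275,-0.3,0,0]]]}}

```text
time: 0.93
tool_pos: [0.4264, 0.3697, 0.2309]
tcp_rot: [-0.166, -3.137, 0.001]
wrist_force: [1.3, 0.8, -0.3]
width: 0.004
grip_force: 0.0
```

{"api": "play_rows", "payload": {"moves": [[[0,0,0,-0.275,-0.3,0,0],[0,0,0,-0.275,-0.3,0,0],[0,0,0,-0.2,-0.36,0,0],[0,0,0,-0.2,-0.36,0,0],[0,0,0,-0.2,-0.36,0,0]]]}}

```text
time: 1.35
tool_pos: [0.5226, 0.1904, 0.2308]
tcp_rot: [-0.167, -3.136, 0.0]
wrist_force: [0.4, -0.5, -0.2]
width: -0.001
grip_force: 0.0
```

{"api": "play_rows", "payload": {"moves": [[[0,0,0,-0.2,-0.36,0,0],[0,0,0,-0.2,-0.36,0,0],[0,0,0,0,-0.4,0,0],[0,0,0,0,-0.4,0,0],[0,0,0,0,-0.4,0,0]]]}}

```text
time: 1.77
tool_pos: [0.5412, -0.0047, 0.2307]
tcp_rot: [-0.167, -3.136, 0.0]
wrist_force: [-0.1, 0.4, -0.6]
width: 0.001
grip_force: 0.0
```

```bash
cat >> h.py <<'E'
from scipy.spatial.transform import Rotation as Ro
def st():
    s=bot.read_state(); p=s['tool_pos']; R=Ro.from_rotvec(s['tcp_rot']).as_matrix()
    print('t%.2f'%s['time'],'tcp bed',bed(p),'z%.4f'%p[2],'yaw err %.4f'%(np.arctan2(R[0,1],R[1,1])-a),'tilt',R[:2,2].round(4),'w%.3f'%s['width'],'F',np.round(s['wrist_force'],2)); return s
def track(c=None):
    c=c or cam('top'); g=c['image'].min(2).astype(np.float32)
    ys=np.arange(-.25,.30,.0005); acc=0
    for x in (.079,.081,.083):
        W=np.array([[*(C+x*E+y*U),.041] for y in ys]); q=(c['R']@W.T).T+c['t']; uv=(c['K']@q.T).T; uv=(uv[:,:2]/uv[:,2:]).astype(np.float32)
        acc=acc+cv2.remap(g,uv[:,:1],uv[:,1:],cv2.INTER_LINEAR)[:,0]/3
    k=np.convolve(acc,np.ones(21)/21,'same'); i=k.argmax(); w=slice(max(i-24,0),i+25)
    b=np.clip(acc[w]-.55*acc[i],0,None)
    y=(b*ys[w]).sum()/b.sum(); print('pointer y %.4f peak %.0f  to mark %.4f  noses %.4f %.4f'%(y,acc[i],.117-y,y-.11,y+.11)); return y
E
python3 - <<'E'
from h import *
track();st()
E
```

```text
pointer y -0.2012 peak 239  to mark 0.3182  noses -0.3112 -0.0912
t1.82 tcp bed [ 0.0002 -0.0483] z0.2307 yaw err 0.0031 tilt [-0.002  -0.0061] w-0.003 F [-0.96 -4.71  0.75]
```

{"api": "play_rows", "payload": {"moves": [[[0,0,0,0,-0.39,0,0],[0,0,0,0,-0.39,0,0],[0,0,0,0,-0.39,0,0],[0,0,0,0,-0.39,0,0],[0,0,0,0,-0.39,0,0]]]}}

```text
time: 2.23
tool_pos: [0.5204, -0.198, 0.2309]
tcp_rot: [-0.167, -3.137, -0.0]
wrist_force: [-0.1, -0.0, -1.0]
width: 0.001
grip_force: 0.0
```

{"api": "play_rows", "payload": {"moves": [[[0,0,0,0,-0.39,0,0],[0,0,0,0,-0.39,0,0],[0,0,0,0,-0.39,0,0],[0,0,0,0,-0.2,0,0],[0,0,0,0,0,0.2,0]]]}}

```text
time: 2.65
tool_pos: [0.508, -0.3389, 0.2151]
tcp_rot: [0.173, 3.13, -0.01]
wrist_force: [2.0, 0.3, 0.4]
width: 0.007
grip_force: 0.0
```

{"api": "play_rows", "payload": {"moves": [[[0,0,0,0,0,0.39,0],[0,0,0,0,0,0.39,0],[0,0,0,0,0,0.35,0],[0,0,0,0,0,0.2,0],[0,0,0,0,0,0,0]]]}}

```text
time: 3.07
tool_pos: [0.5021, -0.3295, 0.0714]
tcp_rot: [-0.167, -3.127, -0.011]
wrist_force: [-1.7, 1.2, -1.1]
width: 0.0
grip_force: 0.0
```

Run:
```python
from h import *
s=cam('side','side1.png');
st();track()
```

```text
t3.12 tcp bed [-0.0019 -0.3697] z0.0746 yaw err -0.0002 tilt [-0.0063  0.0045] w-0.002 F [-0.   -0.21 -0.2 ]
pointer y -0.2012 peak 240  to mark 0.3182  noses -0.3112 -0.0912
```

View pics/side1.png

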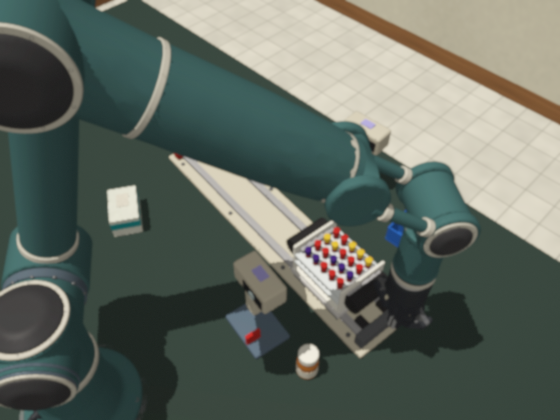

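{"api": "play_rows", "payload": {"moves": [[[0,0,0,0,0.1,0,0],[0,0,0,0,0.1,0,0],[0,0,0,0,0.1,0,0],[0,0,0,0,0.025,0,0],[0,0,0,0,0.025,0,0]]]}}

```text
time: 3.58
tool_pos: [0.511, -0.2972, 0.0795]
tcp_rot: [0.165, 3.136, -0.001]
wrist_force: [0.1, -0.7, 0.4]
width: 0.001
grip_force: 0.0
```

Run:
```python
from h import *
st();track()
```

```text
t3.58 tcp bed [ 0.0015 -0.3355] z0.0795 yaw err -0.0016 tilt [ 0.0016 -0.001 ] w0.001 F [ 0.08 -0.71  0.42]
pointer y -0.2012 peak 239  to mark 0.3182  noses -0.3112 -0.0912
```

{"api": "play_rows", "payload": {"moves": [[[0,0,0,0,0.025,0,0],[0,0,0,0,0.025,0,0],[0,0,0,0,0.025,0,0],[0,0,0,0,0.025,0,0],[0,0,0,0,0.025,0,0]]]}}

```text
time: 4.05
tool_pos: [0.5116, -0.2855, 0.0782]
tcp_rot: [-0.167, -3.137, -0.0]
wrist_force: [-0.7, -0.4, 0.8]
width: -0.002
grip_force: 0.0
```

{"api": "play_rows", "payload": {"moves": [[[0,0,0,0,0.025,0,0],[0,0,0,0,0.025,0,0],[0,0,0,0,0.025,0,0],[0,0,0,0,0.025,0,0],[0,0,0,0,0.025,0,0]]]}}

```text
time: 4.47
tool_pos: [0.513, -0.273, 0.0783]
tcp_rot: [-0.167, -3.137, 0.0]
wrist_force: [-0.4, -0.3, -0.4]
width: -0.0
grip_force: 0.1
```

{"api": "play_rows", "payload": {"moves": [[[0,0,0,0,0.025,0,0],[0,0,0,0,0.025,0,0],[0,0,0,0,0.025,0,0],[0,0,0,0,0.025,0,0],[0,0,0,0,0.025,0,0]]]}}

```text
time: 4.88
tool_pos: [0.5143, -0.2605, 0.0783]
tcp_rot: [0.167, 3.137, 0.0]
wrist_force: [-0.3, -0.1, -1.0]
width: 0.001
grip_force: 0.0
```

Run:
```python
from h import *
st();y=track();s=st();y2=track()
```

```text
t4.88 tcp bed [ 0.0008 -0.2987] z0.0783 yaw err -0.0002 tilt [0. 0.] w0.001 F [-0.33 -0.15 -0.99]
pointer y -0.1689 peak 240  to mark 0.2859  noses -0.2789 -0.0589
t4.93 tcp bed [ 0.0008 -0.2983] z0.0783 yaw err -0.0003 tilt [-0.0001  0.0004] w0.005 F [-0.59  0.84 -0.23]
pointer y -0.1659 peak 242  to mark 0.2829  noses -0.2759 -0.0559
```

{"api": "play_rows", "payload": {"moves": [[[0,0,0,0,0,-0.4,0],[0,0,0,0,0,-0.4,0],[0,0,0,0,0.4,0,0],[0,0,0,0,0.4,0,0],[0,0,0,0,0.4,0,0]]]}}

```text
time: 5.4
tool_pos: [0.5279, -0.1412, 0.1599]
tcp_rot: [0.171, 3.134, -0.001]
wrist_force: [1.3, 0.5, -1.2]
width: 0.0
grip_force: 0.0
```

{"api": "play_rows", "payload": {"moves": [[[0,0,0,0.04,0.4,0,0],[0,0,0,0.04,0.4,0,0],[0,0,0,0.04,0.4,0,0],[0,0,0,0.04,0.4,0,0],[0,0,0,0.04,0.4,0,0]]]}}

```text
time: 5.82
tool_pos: [0.5281, 0.0613, 0.1585]
tcp_rot: [0.167, 3.136, -0.0]
wrist_force: [0.6, -0.2, -0.3]
width: 0.002
grip_force: 0.0
```

{"api": "play_rows", "payload": {"moves": [[[0,0,0,0,0.4,0,0],[0,0,0,0,0.4,0,0],[0,0,0,0,0.4,0,0],[0,0,0,0,0.29,0,0],[0,0,0,0,0,0.4,0]]]}}

```text
time: 6.23
tool_pos: [0.5517, 0.2156, 0.1271]
tcp_rot: [0.16, 3.12, 0.014]
wrist_force: [2.1, 0.7, 0.2]
width: -0.002
grip_force: 0.0
```

Run:
```python
from h import *
st();y=track();s=st();y2=track()
```

```text
t6.23 tcp bed [-0.0126  0.1787] z0.1271 yaw err -0.0044 tilt [0.0178 0.0083] w-0.002 F [2.13 0.69 0.21]
pointer y -0.0992 peak 243  to mark 0.2162  noses -0.2092 0.0108
t6.28 tcp bed [-0.0204  0.1728] z0.1138 yaw err -0.0043 tilt [-0.0009  0.0002] w0.002 F [-2.74 -1.25 -5.87]
pointer y -0.0967 peak 244  to mark 0.2137  noses -0.2067 0.0133
```

{"api": "play_rows", "payload": {"moves": [[[0,0,0,0,0,0.35,0],[0,0,0,0,0,0,0],[0,0,0,0,0,0,0],[0,0,0,0,0,0,0],[0,0,0,0,0,0,0]]]}}

```text
time: 6.75
tool_pos: [0.5457, 0.2076, 0.0856]
tcp_rot: [0.168, 3.134, 0.002]
wrist_force: [-0.1, -0.0, 0.9]
width: 0.0
grip_force: 0.0
```

{"api": "play_rows", "payload": {"moves": [[[0,0,0,0,0,0,0],[0,0,0,0,0,0,0],[0,0,0,0,0,0,0],[0,0,0,0,0,0,0],[0,0,0,0,0,0,0]]]}}

```text
time: 7.17
tool_pos: [0.5443, 0.2077, 0.0836]
tcp_rot: [0.167, 3.137, 0.0]
wrist_force: [0.4, 0.0, -0.1]
width: 0.005
grip_force: 0.0
```

{"api": "play_rows", "payload": {"moves": [[[0,0,0,0,0,0,0],[0,0,0,0,0,0,0],[0,0,0,0,0,0,0],[0,0,0,0,0,0,0],[0,0,0,0,0,0,0]]]}}

```text
time: 7.58
tool_pos: [0.5441, 0.2077, 0.0832]
tcp_rot: [-0.167, -3.137, 0.0]
wrist_force: [0.5, 0.5, 0.1]
width: -0.002
grip_force: 0.0
```

{"api": "play_rows", "payload": {"moves": [[[0,0,0,0,0,0,0],[0,0,0,0,0,0,0],[0,0,0,0,0,0,0],[0,0,0,0,0,0,0],[0,0,0,0,0,0,0]]]}}

```text
time: 8.0
tool_pos: [0.5441, 0.2077, 0.0833]
tcp_rot: [-0.167, -3.137, 0.0]
wrist_force: [0.5, -0.0, 0.8]
width: -0.001
grip_force: 0.0
```

Run:
```python
from h import *
st();y=track(cam('top','top2.png'));s=st();y2=track()
```

```text
t8.00 tcp bed [-0.0193  0.17  ] z0.0833 yaw err -0.0002 tilt [-0. -0.] w-0.001 F [ 0.51 -0.01  0.79]
pointer y -0.0218 peak 246  to mark 0.1388  noses -0.1318 0.0882
t8.05 tcp bed [-0.0193  0.1701] z0.0833 yaw err -0.0002 tilt [0. 0.] w0.004 F [-0.1   1.26 -0.32]
pointer y -0.0198 peak 246  to mark 0.1368  noses -0.1298 0.0902
```

{"api": "play_rows", "payload": {"moves": [[[0,0,0,0,0.2,0,0],[0,0,0,0,0.15,0,0],[0,0,0,0,0,0,0],[0,0,0,0,0,0,0],[0,0,0,0,0,0,0]]]}}

```text
time: 8.52
tool_pos: [0.5476, 0.2425, 0.0831]
tcp_rot: [-0.165, -3.137, 0.001]
wrist_force: [-0.2, 0.7, -0.8]
width: -0.004
grip_force: 0.0
```

{"api": "play_rows", "payload": {"moves": [[[0,0,0,0,0,0,0],[0,0,0,0,0,0,0],[0,0,0,0,0,0,0],[0,0,0,0,0,0,0],[0,0,0,0,0,0,0]]]}}

```text
time: 8.93
tool_pos: [0.5479, 0.2422, 0.0833]
tcp_rot: [0.167, 3.137, -0.0]
wrist_force: [-0.8, 0.7, 0.2]
width: 0.002
grip_force: 0.0
```

{"api": "play_rows", "payload": {"moves": [[[0,0,0,0,0,0,0],[0,0,0,0,0,0,0],[0,0,0,0,0,0,0],[0,0,0,0,0,0,0],[0,0,0,0,0,0,0]]]}}

```text
time: 9.35
tool_pos: [0.5479, 0.2425, 0.0833]
tcp_rot: [0.167, 3.137, 0.0]
wrist_force: [-0.5, -0.5, -0.1]
width: -0.001
grip_force: 0.0
```

{"api": "play_rows", "payload": {"moves": [[[0,0,0,0,0,0,0],[0,0,0,0,0,0,0],[0,0,0,0,0,0,0],[0,0,0,0,0,0,0],[0,0,0,0,0,0,0]]]}}

```text
time: 9.77
tool_pos: [0.5479, 0.2425, 0.0833]
tcp_rot: [-0.167, -3.137, 0.0]
wrist_force: [-0.5, 0.6, 0.8]
width: 0.002
grip_force: 0.0
```

Run:
```python
from h import *
st();c=cam('top');track(c);k=c['image'][120:260,130:300,::-1]
cv2.imwrite('pics/top3.png',cv2.resize(k,None,fx=4,fy=4,interpolation=cv2.INTER_CUBIC))
```

```text
t9.77 tcp bed [-0.0193  0.2051] z0.0833 yaw err -0.0002 tilt [-0. -0.] w0.002 F [-0.53  0.57  0.8 ]
pointer y 0.0422 peak 245  to mark 0.0748  noses -0.0678 0.1522
```

View pics/top3.png

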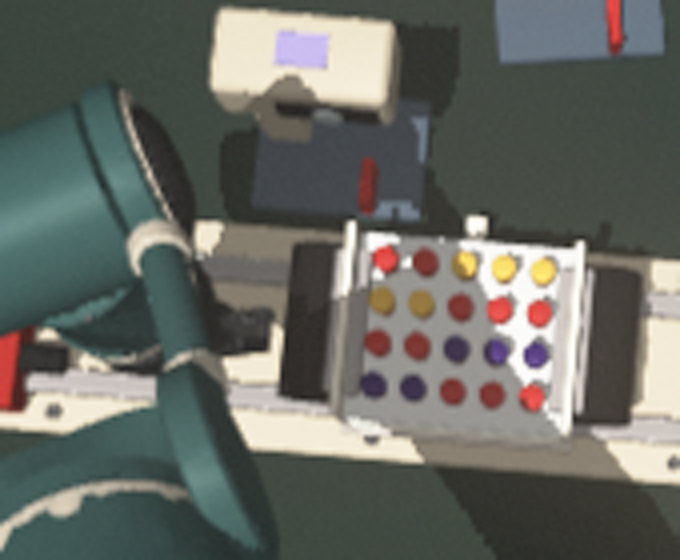

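{"api": "play_rows", "payload": {"moves": [[[0,0,0,0,0.01,0,0],[0,0,0,0,0.01,0,0],[0,0,0,0,0.01,0,0],[0,0,0,0,0.01,0,0],[0,0,0,0,0.01,0,0]]]}}

```text
time: 10.23
tool_pos: [0.5484, 0.2476, 0.0832]
tcp_rot: [-0.167, -3.137, 0.0]
wrist_force: [-0.8, 0.9, 0.5]
width: -0.002
grip_force: 0.0
```

{"api": "play_rows", "payload": {"moves": [[[0,0,0,0,0.01,0,0],[0,0,0,0,0.01,0,0],[0,0,0,0,0.01,0,0],[0,0,0,0,0.01,0,0],[0,0,0,0,0.01,0,0]]]}}

```text
time: 10.65
tool_pos: [0.549, 0.2526, 0.0833]
tcp_rot: [0.167, 3.137, 0.0]
wrist_force: [0.1, 0.5, -1.2]
width: -0.004
grip_force: 0.0
```

{"api": "play_rows", "payload": {"moves": [[[0,0,0,0,0.01,0,0],[0,0,0,0,0.01,0,0],[0,0,0,0,0.01,0,0],[0,0,0,0,0.01,0,0],[0,0,0,0,0.01,0,0]]]}}

```text
time: 11.07
tool_pos: [0.5495, 0.2575, 0.0833]
tcp_rot: [-0.167, -3.137, 0.0]
wrist_force: [0.4, 0.2, -0.0]
width: -0.003
grip_force: 0.0
```

Run:
```python
from h import *
st();track()
```

```text
t11.07 tcp bed [-0.0193  0.2201] z0.0833 yaw err -0.0002 tilt [-0. -0.] w-0.003 F [ 0.4   0.22 -0.05]
pointer y 0.0822 peak 141  to mark 0.0348  noses -0.0278 0.1922
```

{"api": "play_rows", "payload": {"moves": [[[0,0,0,0,0.0105,0,0],[0,0,0,0,0.0105,0,0],[0,0,0,0,0.0105,0,0],[0,0,0,0,0.0105,0,0],[0,0,0,0,0.0105,0,0]]]}}

```text
time: 11.53
tool_pos: [0.55, 0.2627, 0.0833]
tcp_rot: [-0.167, -3.137, 0.0]
wrist_force: [0.8, 0.6, -0.0]
width: -0.0
grip_force: 0.0
```

{"api": "play_rows", "payload": {"moves": [[[0,0,0,0,0.0105,0,0],[0,0,0,0,0.0105,0,0],[0,0,0,0,0.0105,0,0],[0,0,0,0,0.0105,0,0],[0,0,0,0,0.0105,0,0]]]}}

```text
time: 11.95
tool_pos: [0.5506, 0.268, 0.0833]
tcp_rot: [-0.167, -3.137, 0.0]
wrist_force: [-1.5, 0.4, -0.1]
width: -0.001
grip_force: 0.0
```

{"api": "play_rows", "payload": {"moves": [[[0,0,0,0,0.0105,0,0],[0,0,0,0,0.0105,0,0],[0,0,0,0,0.0105,0,0],[0,0,0,0,0.0105,0,0],[0,0,0,0,0.0105,0,0]]]}}

```text
time: 12.37
tool_pos: [0.5511, 0.2732, 0.0833]
tcp_rot: [-0.167, -3.137, -0.0]
wrist_force: [-0.1, 0.1, -0.4]
width: -0.004
grip_force: 0.0
```

{"api": "play_rows", "payload": {"moves": [[[0,0,0,0,0.0105,0,0],[0,0,0,0,0.0105,0,0],[0,0,0,0,0.0105,0,0],[0,0,0,0,0.0105,0,0],[0,0,0,0,0.0105,0,0]]]}}

```text
time: 12.78
tool_pos: [0.5517, 0.2784, 0.0833]
tcp_rot: [0.167, 3.137, 0.0]
wrist_force: [-0.0, -0.9, 1.1]
width: -0.005
grip_force: 0.0
```

Run:
```python
from h import *
st();track();track();track()
```

```text
t12.78 tcp bed [-0.0193  0.2412] z0.0833 yaw err -0.0002 tilt [ 0. -0.] w-0.005 F [-0.02 -0.89  1.09]
pointer y 0.1215 peak 242  to mark -0.0045  noses 0.0115 0.2315
pointer y 0.1216 peak 230  to mark -0.0046  noses 0.0116 0.2316
pointer y 0.1216 peak 230  to mark -0.0046  noses 0.0116 0.2316
```

Run:
```python
from h import *
c=cam('top');track(c);k=c['image'][130:210,190:290,::-1]
cv2.imwrite('pics/top4.png',cv2.resize(k,None,fx=7,fy=7,interpolation=cv2.INTER_CUBIC))
st()
```

```text
pointer y 0.1216 peak 242  to mark -0.0046  noses 0.0116 0.2316
t12.98 tcp bed [-0.0193  0.2411] z0.0833 yaw err -0.0003 tilt [ 0. -0.] w0.002 F [0.13 0.76 0.32]
```

View pics/top4.png

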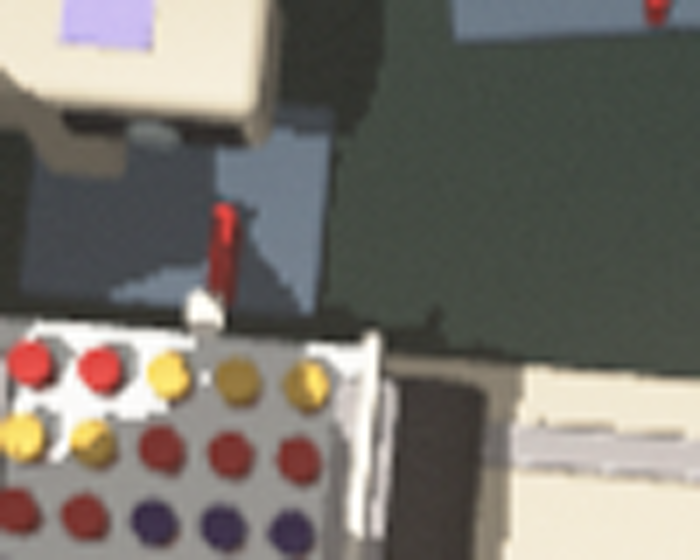

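{"api": "play_rows", "payload": {"moves": [[[0,0,0,0,0.1,0,0],[0,0,0,0,0.2,0,0],[0,0,0,0,0.1,0,0]]]}}

```text
time: 13.23
tool_pos: [0.5563, 0.3199, 0.0835]
tcp_rot: [0.167, 3.136, 0.002]
wrist_force: [-0.4, 0.7, 0.2]
width: -0.001
grip_force: 0.0
```

Run:
```python
from h import *
st();track();[cam('side') for i in range(4)];track()
```

```text
t13.23 tcp bed [-0.0191  0.2829] z0.0835 yaw err 0.0001 tilt [0.0007 0.0012] w-0.001 F [-0.39  0.7   0.19]
pointer y 0.1202 peak 164  to mark -0.0032  noses 0.0102 0.2302
pointer y 0.1201 peak 169  to mark -0.0031  noses 0.0101 0.2301
```

{"api": "play_rows", "payload": {"moves": [[[0,0,0,0.2,0.2,-0.3,0],[0,0,0,0.2,0.3,-0.2,0],[0,0,0,0.2,0.3,-0.2,0],[0,0,0,0.2,0.3,-0.2,0],[0,0,0,0.2,0.3,0,0]]]}}

```text
time: 13.95
tool_pos: [0.4731, 0.4703, 0.1791]
tcp_rot: [0.169, 3.131, 0.009]
wrist_force: [1.7, 1.6, 0.2]
width: 0.001
grip_force: 0.0
```

{"api": "play_rows", "payload": {"moves": [[[0,0,0,0.2,0.2,0,0],[0,0,0,0.2,0.2,0,0],[0,0,0,0,0,0,0],[0,0,0,0,0,0,0],[0,0,0,0,0,0,0]]]}}

```text
time: 14.37
tool_pos: [0.436, 0.5111, 0.173]
tcp_rot: [0.167, 3.137, -0.002]
wrist_force: [-0.2, 0.0, 0.3]
width: 0.001
grip_force: 0.0
```

Run:
```python
from h import *
st();track();[cam('side') for i in range(8)];c=cam('top');track(c);st()
k=c['image'][130:210,190:290,::-1]
cv2.imwrite('pics/top5.png',cv2.resize(k,None,fx=7,fy=7,interpolation=cv2.INTER_CUBIC))
```

```text
t14.37 tcp bed [-0.1591  0.4602] z0.1730 yaw err -0.0003 tilt [ 0.    -0.001] w0.001 F [-0.21  0.02  0.27]
pointer y 0.1192 peak 244  to mark -0.0022  noses 0.0092 0.2292
pointer y 0.1192 peak 244  to mark -0.0022  noses 0.0092 0.2292
t14.87 tcp bed [-0.159   0.4608] z0.1733 yaw err 0.0004 tilt [ 0. -0.] w0.004 F [-0.22  0.29  0.92]
```

View pics/top5.png

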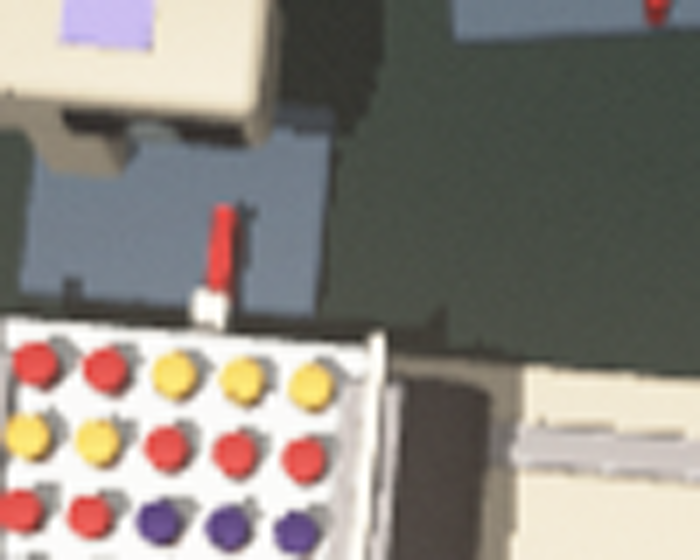

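The pointer (crop about 210,305) stands at the mark's tip (about 220,290), within about 3 mm, and has stopped moving. I'll wait out the scan.

{"api": "play_rows", "payload": {"moves": [[[0,0,0,0,0,0,0],[0,0,0,0,0,0,0],[0,0,0,0,0,0,0],[0,0,0,0,0,0,0],[0,0,0,0,0,0,0]]]}}

```text
time: 15.28
tool_pos: [0.4358, 0.512, 0.1733]
tcp_rot: [0.167, 3.137, 0.0]
wrist_force: [0.3, -0.1, 0.4]
width: -0.003
grip_force: 0.0
```

{"api": "play_rows", "payload": {"moves": [[[0,0,0,0,0,0,0],[0,0,0,0,0,0,0],[0,0,0,0,0,0,0],[0,0,0,0,0,0,0],[0,0,0,0,0,0,0]]]}}

```text
time: 15.7
tool_pos: [0.4358, 0.5119, 0.1733]
tcp_rot: [0.167, 3.137, -0.0]
wrist_force: [0.6, 0.4, 0.5]
width: 0.002
grip_force: 0.0
```

{"api": "play_rows", "payload": {"moves": [[[0,0,0,0,0,0,0],[0,0,0,0,0,0,0],[0,0,0,0,0,0,0],[0,0,0,0,0,0,0],[0,0,0,0,0,0,0]]]}}

```text
time: 16.12
tool_pos: [0.4358, 0.5119, 0.1733]
tcp_rot: [-0.167, -3.137, 0.0]
wrist_force: [0.5, 0.3, 0.6]
width: -0.002
grip_force: 0.0
```

{"api": "play_rows", "payload": {"moves": [[[0,0,0,0,0,0,0],[0,0,0,0,0,0,0],[0,0,0,0,0,0,0],[0,0,0,0,0,0,0],[0,0,0,0,0,0,0]]]}}

```text
time: 16.53
tool_pos: [0.4358, 0.5119, 0.1733]
tcp_rot: [0.167, 3.137, 0.0]
wrist_force: [0.7, 0.5, -0.3]
width: 0.001
grip_force: 0.0
```

{"api": "play_rows", "payload": {"moves": [[[0,0,0,0,0,0,0],[0,0,0,0,0,0,0],[0,0,0,0,0,0,0],[0,0,0,0,0,0,0],[0,0,0,0,0,0,0]]]}}

```text
time: 16.95
tool_pos: [0.4358, 0.5119, 0.1733]
tcp_rot: [-0.167, -3.137, 0.0]
wrist_force: [0.4, 0.1, -0.1]
width: 0.001
grip_force: 0.0
```

{"api": "play_rows", "payload": {"moves": [[[0,0,0,0,0,0,0],[0,0,0,0,0,0,0],[0,0,0,0,0,0,0],[0,0,0,0,0,0,0],[0,0,0,0,0,0,0]]]}}

```text
time: 17.37
tool_pos: [0.4358, 0.5119, 0.1733]
tcp_rot: [-0.167, -3.137, 0.0]
wrist_force: [-0.4, -0.7, -0.2]
width: 0.001
grip_force: 0.0
```

{"api": "play_rows", "payload": {"moves": [[[0,0,0,0,0,0,0],[0,0,0,0,0,0,0],[0,0,0,0,0,0,0],[0,0,0,0,0,0,0],[0,0,0,0,0,0,0]]]}}

```text
time: 17.78
tool_pos: [0.4359, 0.5119, 0.1733]
tcp_rot: [0.167, 3.137, 0.0]
wrist_force: [-0.9, -0.3, -0.0]
width: -0.004
grip_force: 0.0
```

{"api": "play_rows", "payload": {"moves": [[[0,0,0,0,0,0,0],[0,0,0,0,0,0,0],[0,0,0,0,0,0,0],[0,0,0,0,0,0,0],[0,0,0,0,0,0,0]]]}}

```text
time: 18.2
tool_pos: [0.4358, 0.5119, 0.1733]
tcp_rot: [-0.167, -3.137, 0.0]
wrist_force: [-0.8, -0.2, 0.5]
width: -0.001
grip_force: 0.0
```

Run:
```python
from h import *
st();y=track()
if abs(y-.1192)<.003: print(bot.finish_job())
```

```text
t18.20 tcp bed [-0.1594  0.461 ] z0.1733 yaw err -0.0002 tilt [-0.     -0.0001] w-0.001 F [-0.77 -0.17  0.53]
pointer y 0.1192 peak 244  to mark -0.0022  noses 0.0092 0.2292
the job is handed in; nothing more can be done
None
```

The carriage is at rest with its pointer about 2 mm past the mark by camera measurement (tolerance 12 mm); it stood there untouched for almost 4 s with the hand clear, and I handed the job in at about 18 s.

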